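# Load the reel stand and hold the ticket clip open

### The job

Put the copper-coloured spool on the upright spindle of the blue reel stand, fully down on its base, and let go of it. Then take the green spring clip off its strip by its two wings, squeeze it wide open and lower it over the middle of the top edge of the stand's white card, so that its lips gape one on either side of the card, a good way below the edge, and the clip touches neither card nor stand. Finish there, still holding the clip squeezed open in the air so that I can slip the ticket in, and leave the tape roll, tray, screwdriver and can where they are.

Things in the scene. Friction and masses are not known exactly. Their poses are not given: they have to be found in the camera images.
- spool_center (a point): Loose spool (black flanges, copper-coloured winding), a cylinder 54 mm across and 36 mm high with a 25 mm bore right through, about 0.12 kg, standing on the bench with its axis upright. Point: its centre, half-way up; z = its axis. Home on the stand it lies 18 mm above spindle_foot.
- stand: Fixed blue reel stand: base 110 (x) by 260 (y) by 12 mm high, origin under the centre of the base, z up. It carries the spindle at y = -75 mm and the upright card at y = +75 mm.
- spindle_foot (a point): Foot of the stand's steel spindle, on top of the base, on the spindle's axis (z up). The spindle is 16 mm in diameter, 57 mm high, its top 10 mm tapered to 6 mm.
- card_top (a point): Middle of the top edge of the stand's rigid white card with an orange head, 125 mm above the bench. The card is 3 mm thick (along this point's x), 80 mm wide (along y) and stands upright; z up.
- rack: Fixed wooden block 80 (x) by 120 (y) by 10 mm high with an aluminium strip on edge, 3 mm thick (along x), 90 mm long (along y), its top edge 60 mm above the bench, on which the clip is parked with its x and y along the rack's. Origin under the centre of the block.
- clip_pivot (a point): Pivot pin of the loose green spring clip, 55 g, along this point's y. The frame is that of the clip's half on +x: z up to the wings when parked, tilting by half the angle as the clip is squeezed evenly. The other half has the same shape, mirrored. Two flat wings stand above the pivot, two lips hang below it. Parked, the lips pinch the rack's strip and the wing tops are 38 mm above the pivot.
- wing_a (a point): Middle of the outer face of the wing on the clip's +x side. Wings are 26 mm wide (y). Parked, their outer faces spread from 20 mm apart at the pivot to about 39 mm at the tops; fully squeezed they are parallel, 22 mm over the outside, 42 mm tall. Grip both from above on the outside, closing along x, 20 to 30 mm above the pivot. Each needs 3 N at first, 10 N at the open stop; more does no harm.
- wing_b (a point): The same point on the wing of the other (-x) half.
- lip_a (a point): Inner face of the lip of the half on the clip's +x side, its centre: 40 mm from the pivot, away from the wings. The lip is 32 mm wide (y), 8 mm high (4 mm further to its end).
- lip_b (a point): The same point on the lip of the other (-x) half. Shut, it coincides with lip_a; fully open they are 20 mm apart.
- clip_gape (a joint): Angle between the clip's halves: 0 shut, about 0.08 rad as parked on the strip, 0.5 rad fully squeezed open (the stop). A spring shuts it.
- tape_mid (a point): Bystander: yellow tape roll 84 mm across, 20 mm high, lying flat; its centre.
- tray_mid (a point): Bystander: open red tray 90 by 120 by 30 mm high; its centre, half-way up.
- driver_grip (a point): Bystander: screwdriver lying on the bench; middle of its handle.
- can_mid (a point): Bystander: upright can 52 mm across, 140 mm high; its centre, half-way up.
There are look-alikes about, which are no part of the job. There is more than one size of the part that bears spool_center; the job needs the smallest.

How it is judged:
By the outcome, as a careful person would: the job done as asked, in the order asked, and still so for the second after the job is handed in, while the arm keeps its last pose, push and grip.
It also fails if it takes over 51 s, if anything falls off the work surface, if the arm or the gripper's body presses on something with over 40 N, if the wrist force passes 120 N, or if a joint passes its speed limit or range.

### The arm

A 7-joint arm with a two-finger parallel gripper is mounted at the origin on the work surface. World frame = base frame: x ahead of the robot, y to its left, z up, the work surface at z = 0. Lengths are in m, angles in degrees, forces in N, time in s.
With the tool pointing down it reaches from about 0.4 to 0.875 m from the base axis. Payload 19.3 kg.
Tool frame: the origin (TCP) lies at the centre of the arm's flange, where the gripper is bolted on; the fingertips stand 173 mm ahead of it and the grasp point (between the pads) lies 155 mm ahead of it; z points along the fingers, y is the direction in which the jaws open and shut (so a half turn about z gives the same grasp; the last joint's range is limited). The gripper opens to 85 mm and grips with 20 to 120 N. Pads are 22 mm wide; open, the fingers measure 114 mm over their backs; the gripper's body (76 mm by 85 mm) begins 54 mm behind the grasp point. The pads swing forward as they close: fully open they stand 13 mm farther back than shut.
Start: joints at [71.322, 29.874, -2.08, 91.645, 1.215, 58.505, -6.463], TCP at [0.158, -0.605, 0.405] pointing down, gripper open.
Joint ranges: [-166.77, 166.77], [-17.47, 122.26], [-85.68, 81.53], [9.62, 139.38], [-72.42, 252.41], [9.2, 110.78], [-144.41, 144.41]. Speed limits (degrees/s): [108.29, 108.29, 136.94, 136.94, 172.46, 172.46, 172.46].

### API

Orientations are given as a 3x3 rotation matrix whose columns are the frame's x, y, z axes.
In Python, from cell import r, move_gripper, read_state, snapshot, camera_info gives the robot as it stands. The module is installed in compiled form; this text tells all that it offers. Calls block until the motion is done:
- r.move_pose(position, orientation): joint-space move of the TCP to a pose.
- r.move_linear(position, ori=None, velocity=0.15, f_stop=None): straight line of the TCP; ori=None keeps the orientation; velocity is the mean speed in m/s. With f_stop (N) it stops when the force on the tool has changed by that much, and returns True; else False.
- r.movej(angles): joint-space move.
- move_gripper(opening): finger opening in m; the grip force is fixed at half the most; returns when the fingers have stopped.
- r.sleep(seconds).
- r.ik(position, orientation): joint angles nearest the present ones, or None.
- read_state(): the state.
- snapshot(name): name is "scene" or "top" or "wrist"; returns (picture, depth): 420x560x3 uint8, red, green, blue; 420x560 float32, m along the optical axis (not along the pixel's ray), 0 where there is no reading.
- camera_info(name): a dict with "vfov" (degrees; the focal length in pixels is half the picture's height over the tangent of half this angle, whatever the lens; pixels are square), "cx", "cy" (the principal point, pixels), "xyz" and "rotation" of the camera in the world. Camera axes: x right, y down, z forward; pixel columns grow to the right and rows downward; lengths in m; the calibration is good to about 2 mm. The wrist camera is an equidistant fisheye: a pixel r from the principal point sees the ray r / f radians off the axis. A picture is of the moment at which its call begins: read the wrist's pose just before it. camera_info takes no time and is no camera call; for the wrist camera it gives the pose at the moment of the call.
A pose or a line that the arm cannot do raises r.MotionError and nothing moves.
- r.finish_job(): hands the job in, once; it reports no verdict.
The state is a dict: "time_s": time; "q": joint angles; "qvel": joint speeds; "joint_torque": joint torques, N m; "position": TCP position; "orientation": TCP orientation; "ft_force": force on the tool from outside, world axes, zero at the start; "torque": the same for the moment, N m; "gripper_width": finger opening in m.
Only numpy, scipy, OpenCV 4.12 (cv2) and the standard library are available. Lean on these libraries where they do the work, as an engineer would, in place of code of your own. Each camera call takes 0.05 s, during which the arm holds its last target.

## Working session

There is one attempt and no reset: what is moved stays moved. The work goes in short steps, each a Python script; the robot and the scene stay as the last script left them, time stands still between calls to the robot, and variables do not carry over. Pictures are saved under pics/ and viewed, and the job is handed in when it is done.

```bash
mkdir -p pics
python3 - <<'E'
from cell import *
import cv2,numpy as np
for n in ["scene","top","wrist"]:
    ci=camera_info(n);print(n,ci)
    p,d=snapshot(n);cv2.imwrite(f"pics/{n}0.png",p[:,:,::-1]);np.savez(f"pics/{n}0.npz",p=p,d=d,**{k:np.array(v) for k,v in ci.items()})
s=read_state();print(s)
E
```

```text
scene {'vfov': 49.69425143597242, 'cx': 270.6440830501464, 'cy': 206.00310402864588, 'xyz': array([1.19622541, 0.40432782, 0.92379946]), 'rotation': array([[-0.5770829 ,  0.59322324, -0.56130341],
       [ 0.8164749 ,  0.40346255, -0.41302143],
       [-0.018549  , -0.69663775, -0.71718322]])}
top {'vfov': 42.906633099194, 'cx': 278.12390456524076, 'cy': 220.00660326747163, 'xyz': array([ 0.37062469, -0.05654554,  1.5628536 ]), 'rotation': array([[ 0.00834859, -0.99529031,  0.096579  ],
       [-0.99984524, -0.00980421, -0.01460699],
       [ 0.01548508, -0.0964421 , -0.99521813]])}
wrist {'vfov': 65.70646984690485, 'cx': 279.09570113442226, 'cy': 204.146120944611, 'xyz': array([ 0.23854017, -0.58346743,  0.37446806]), 'rotation': array([[ 0.25245614, -0.91658834, -0.31005114],
       [-0.9676059 , -0.23986298, -0.07876907],
       [-0.00217098,  0.31989305, -0.94745117]])}
{'time_s': 0.15, 'q': array([71.32327371, 29.90136917, -2.08091396, 91.66263172,  1.21441603,
       58.50571976, -6.46139901]), 'qvel': array([-0.0246364 , -0.1818399 ,  0.00271751, -0.01877675,  0.08304663,
       -0.11215062, -0.03582272]), 'joint_torque': array([ 2.19182075e-03, -9.27384710e+01,  1.98056236e+00, -3.70056188e+01,
        1.79392373e-02,  6.31067378e-03,  3.79931862e-05]), 'position': array([ 0.15807665, -0.60459147,  0.40428016]), 'orientation': array([[ 9.67467652e-01,  2.52994612e-01, -2.63519073e-04],
       [ 2.52994743e-01, -9.67467331e-01,  7.89303880e-04],
       [-5.52564658e-05, -8.30294912e-04, -9.99999654e-01]]), 'ft_force': array([-0.51789051,  0.3830039 , -0.21092935]), 'torque': array([-0.03056617,  0.05478663,  0.0597248 ]), 'gripper_width': 0.08538537647182586}
```

View pics/scene0.png

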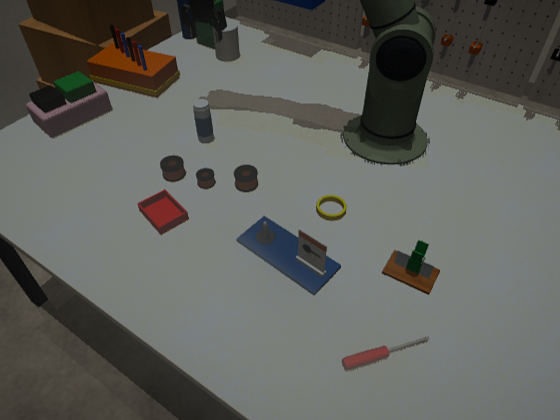

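View pics/top0.png

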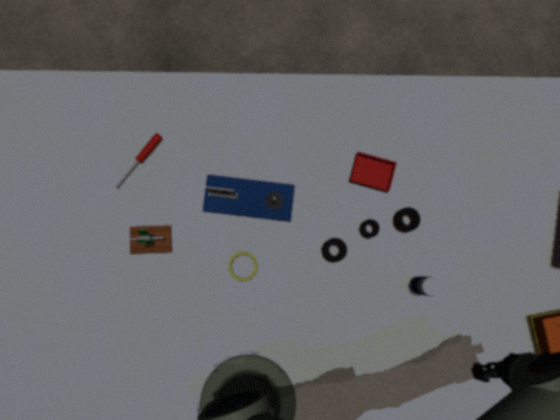

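View pics/wrist0.png

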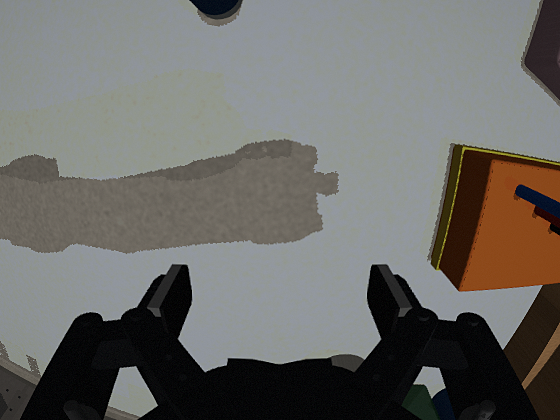

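The scene picture shows three spools; the middle one is the smallest, at scene (205,178) and top (369,229). The stand is at top (249,198), the rack with the green clip at (151,239), and the tape, tray, driver and can stand clear of them. Next I measure positions.

```bash
cat > h.py <<'E'
import numpy as np,cv2
def f_(ci): return 210/np.tan(np.radians(float(ci['vfov']))/2)
def rays(ci,uv,fish=False):
    uv=np.atleast_2d(np.asarray(uv,float)); f=f_(ci)
    x=(uv[:,0]-float(ci['cx']))/f; y=(uv[:,1]-float(ci['cy']))/f
    if fish:
        t=np.hypot(x,y)+1e-12; v=np.c_[np.sin(t)*x/t,np.sin(t)*y/t,np.cos(t)]
    else: v=np.c_[x,y,np.ones_like(x)]
    return v@np.asarray(ci['rotation']).T
def plane(ci,uv,z,fish=False):
    v=rays(ci,uv,fish);o=np.asarray(ci['xyz']);return o+v*((z-o[2])/v[:,2])[:,None]
def cloud(ci,d,fish=False):
    vv,uu=np.mgrid[0:420,0:560]; f=f_(ci)
    v=rays(ci,np.c_[uu.ravel(),vv.ravel()],fish)
    zc=v@np.asarray(ci['rotation'])[:,2]
    P=np.asarray(ci['xyz'])+v*(d.ravel()/zc)[:,None]
    P[d.ravel()==0]=np.nan
    return P.reshape(420,560,3)
E
python3 - <<'E'
from h import *
for n in ["top","scene"]:
    c=np.load(f"pics/{n}0.npz");p=c['p'];d=c['d'];P=cloud(c,d)
    hsv=cv2.cvtColor(p,cv2.COLOR_RGB2HSV)
    H,S,V=[hsv[...,i].astype(int) for i in range(3)]
    print(n)
    R=(P[...,0]>.3)&(P[...,0]<1.0)&(abs(P[...,1])<.7)
    for nm,m in dict(blue=(abs(H-110)<12)&(S>120)&(V>40),green=(abs(H-65)<20)&(S>100),orange=(H>4)&(H<20)&(S>110),yellow=(abs(H-28)<6)&(S>100),red=((H<5)|(H>172))&(S>150),dark=(V<60)).items():
        m=(m&R).astype(np.uint8)
        k,l,st,ce=cv2.connectedComponentsWithStats(m)
        for i in range(1,k):
            if st[i,4]<12: continue
            mm=l==i;q=P[mm];zz=np.nanpercentile(q[:,2],[5,50,95])
            cn=max(cv2.findContours(mm.astype(np.uint8),0,2)[0],key=len)
            pw=plane(c,cn[:,0],max(zz[1],0))[:,:2].astype(np.float32)
            r=cv2.minAreaRect(pw)
            print(nm,ce[i].round(1),st[i,4],'z',zz.round(3),'rect',np.round(r[0],4),np.round(r[1],4),round(r[2],1))
E
python3 -c "
import cv2
a=cv2.imread('pics/top0.png')[120:280,100:440];cv2.imwrite('pics/topc.png',cv2.resize(a,None,fx=2.35,fy=2.35,interpolation=2)*2)
a=cv2.imread('pics/scene0.png')[200:300,225:450];cv2.imwrite('pics/scenec.png',cv2.resize(a,None,fx=3.5,fy=3.5,interpolation=2))"
```

```text
top
blue [249.2 198.1] 2492 z [0.006 0.012 0.017] rect [0.5863 0.0084] [0.2535 0.1047] 83.7
green [142.9 232.2] 38 z [0.072 0.091 0.106] rect [0.4753 0.2933] [0.0138 0.0222] 0.5
green [145.4 241.3] 28 z [0.027 0.071 0.1  ] rect [0.4517 0.2902] [0.0078 0.0359] 10.1
orange [411.2 216.8] 16 z [0.017 0.032 0.047] rect [ 0.5335 -0.4634] [0.0207 0.0086] 30.4
orange [395.6 222.4] 12 z [0.012 0.024 0.041] rect [ 0.5161 -0.4202] [0.0215 0.0052] 10.6
orange [152.2 240. ] 737 z [0.004 0.01  0.017] rect [0.462  0.2902] [0.0737 0.1132] 2.5
yellow [242.5 265.9] 164 z [0.013 0.02  0.025] rect [0.3864 0.0215] [0.0785 0.078 ] 64.1
red [148.7 147.6] 223 z [0.018 0.024 0.03 ] rect [0.7279 0.3015] [0.0213 0.094 ] 52.2
red [372.2 171.7] 1164 z [-0.001  0.005  0.03 ] rect [ 0.6686 -0.3569] [0.1171 0.0897] 75.5
dark [376.5 159. ] 44 z [0.011 0.019 0.031] rect [ 0.7034 -0.3672] [0.1013 0.005 ] 74.4
dark [221.2 191.9] 135 z [0.034 0.083 0.12 ] rect [0.5916 0.0833] [0.0824 0.0136] 84.0
dark [273.8 200.7] 273 z [0.007 0.013 0.059] rect [ 0.5768 -0.0668] [0.0531 0.0527] 0.6
dark [405.9 219.5] 462 z [0.004 0.044
[... 1467 characters left out ...]
ark [265.3 235.4] 241 z [0.009 0.012 0.057] rect [ 0.5727 -0.0704] [0.066  0.0497] 13.3
dark [311.3 248.6] 318 z [0.033 0.084 0.119] rect [0.603  0.0764] [0.0939 0.0605] 83.6
dark [154.3 372.4] 5550 z [-0.758 -0.751 -0.017] rect [ 1.0165 -0.254 ] [0.0859 0.8423] 0.0
dark [414.7 261.4] 716 z [0.009 0.047 0.098] rect [0.4605 0.2828] [0.1085 0.0871] 33.1
dark [311.  268.5] 44 z [0.014 0.017 0.021] rect [0.6056 0.0821] [0.013  0.0814] 1.9
dark [327.8 279.5] 43 z [0.002 0.007 0.01 ] rect [0.6047 0.1349] [0.0033 0.107 ] 84.0
dark [405.6 282.9] 76 z [0.002 0.005 0.008] rect [0.5049 0.2904] [0.0055 0.1158] 3.1
dark [151.7 406.4] 14 z [-0.757 -0.751 -0.746] rect [ 1.0623 -0.0017] [0.0058 0.008 ] 34.9
```

View pics/scenec.png

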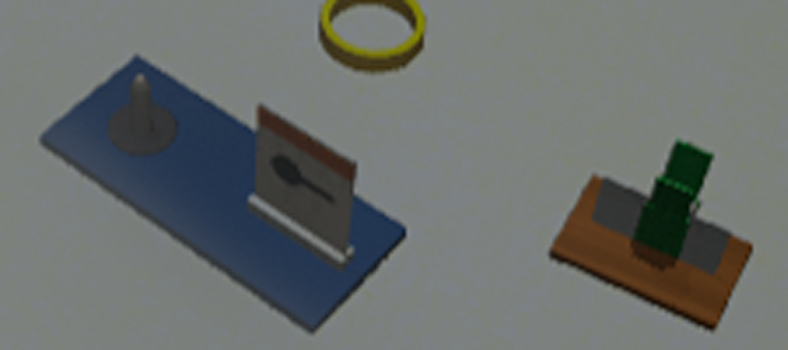

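Run:
```python
from h import *
for n in ["top","scene"]:
    c=np.load(f"pics/{n}0.npz");P=cloud(c,c['d'])
    def box(x,y,z0,z1,r):
        m=(np.hypot(P[...,0]-x,P[...,1]-y)<r)&(P[...,2]>z0)&(P[...,2]<z1);q=P[m][:,:2].astype(np.float32)
        (cx,cy),rr=cv2.minEnclosingCircle(q);return len(q),np.round(q.mean(0),4),round(cx,4),round(cy,4),round(rr,4)
    print(n,'spool',box(.5,-.338,.028,.045,.045),'spindle',box(.578,-.067,.035,.075,.03))
    m=(np.hypot(P[...,0]-.6,P[...,1]-.08)<.07)&(P[...,2]>.09)&(P[...,2]<.14);print('card',cv2.minAreaRect(P[m][:,:2].astype(np.float32)),np.nanpercentile(P[m][:,2],98))
    m=(np.hypot(P[...,0]-.465,P[...,1]-.29)<.05)&(P[...,2]>.09)&(P[...,2]<.12);print('wings',cv2.minAreaRect(P[m][:,:2].astype(np.float32)),np.nanpercentile(P[m][:,2],[50,98]))
    m=(np.hypot(P[...,0]-.465,P[...,1]-.29)<.06)&(P[...,2]>.035)&(P[...,2]<.065);print('strip',cv2.minAreaRect(P[m][:,:2].astype(np.float32)))
from cell import r
s=np.array([.5,-.338])
for a in [0,15,30,-30,-15,180,150,210]:
    t=np.radians(a);R=np.array([[np.cos(t),np.sin(t),0],[np.sin(t),-np.cos(t),0],[0,0,-1]])
    print(a,r.ik([.5,-.338,.33],R),)
for a in [90,-90]:
    for off,p in[(-6.3,[.5945,.083,.32]),(2.8,[.465,.29,.3])]:
        t=np.radians(a+off);R=np.array([[np.cos(t),np.sin(t),0],[np.sin(t),-np.cos(t),0],[0,0,-1]])
        print(a,p,r.ik(p,R))
```

```text
top spool (216, array([ 0.4973, -0.344 ], dtype=float32), 0.4977, -0.344, 0.0272) spindle (29, array([ 0.5751, -0.0672], dtype=float32), 0.5741, -0.068, 0.0075)
card ((0.5932032465934753, 0.08082786202430725), (0.0780869573354721, 0.004435695707798004), 84.07567596435547) 0.12901221083672504
wings ((0.4634700119495392, 0.29395192861557007), (0.03647417202591896, 0.024648228660225868), 2.3382728099823) [0.10080488 0.1095446 ]
strip ((0.46019434928894043, 0.2893353998661041), (0.024053428322076797, 0.08861380070447922), 8.302813529968262)
scene spool (171, array([ 0.5042, -0.3438], dtype=float32), 0.5021, -0.3437, 0.0287) spindle (59, array([ 0.5858, -0.0661], dtype=float32), 0.5852, -0.0666, 0.0079)
card ((0.5985698103904724, 0.08061794936656952), (0.08134988695383072, 0.0071199689991772175), 83.99017333984375) 0.12425601350217655
wings ((0.46842819452285767, 0.29272788763046265), (0.03971782699227333, 0.025005631148815155), 1.5219295024871826) [0.09803043 0.10404095]
strip ((0.4711517095565796, 0.2899675965309143), (0.024627652019262314, 0.0892254114151001), 8.560513496398926)
0 [ 30
[... 571 characters left out ...]
 56.00690697  93.23004347]
150 [ 52.58576764  36.73335787 -35.77303886  97.65669815  25.6032496
  54.00541798  66.85365446]
210 [ 71.61290231  53.00075864 -73.20958691  96.70148118  53.25867998
  72.58097777 106.38983265]
90 [0.5945, 0.083, 0.32] [ 10.74084129  37.28850236 -35.95210784  98.5771528   26.49498891
  52.87225034 -42.29011809]
90 [0.465, 0.29, 0.3] [ -4.13194884  38.6739791  -48.60673836 106.90116545  36.78977407
  51.51463619 -67.82129197]
-90 [0.5945, 0.083, 0.32] [ -53.96242719   63.74199715   78.35993546  101.98545626  -65.77611469
   74.40285546 -144.36776742]
-90 [0.465, 0.29, 0.3] [  8.33680054  51.84013994 -73.20322092 106.34735848  54.90565013
  66.92493177  98.02258558]
```

```bash
cat >> h.py <<'E'
def Rz(a):
    t=np.radians(a);return np.array([[np.cos(t),np.sin(t),0],[np.sin(t),-np.cos(t),0],[0,0,-1]])
def snap(tag,name='wrist'):
    from cell import snapshot,camera_info
    ci=camera_info(name);p,d=snapshot(name)
    cv2.imwrite(f"pics/{tag}.png",p[:,:,::-1]);np.savez(f"pics/{tag}.npz",p=p,d=d,**{k:np.array(v) for k,v in ci.items()})
    return np.load(f"pics/{tag}.npz")
E
python3 - <<'E'
from h import *
from cell import *
print(r.ik([.5,-.344,.33],Rz(110)))
r.move_pose([.5,-.344,.33],Rz(110))
s=read_state();print(s['time_s'],s['position'])
c=snap('w1');P=cloud(c,c['d'],True)
m=(np.hypot(P[...,0]-.5,P[...,1]+.344)<.045)&(P[...,2]>.028)&(P[...,2]<.045);q=P[m]
print(len(q),q.mean(0),cv2.minEnclosingCircle(q[:,:2].astype(np.float32)))
E
```

```text
[ 47.0347549   35.13705106 -26.56564568  97.45456293  19.08152965
  51.93766988  32.75623941]
1.7583 [ 0.49927716 -0.34521298  0.33009084]
2484 [ 0.49987882 -0.3450421   0.03682395] ((0.5002187490463257, -0.3458772301673889), 0.02728458307683468)
```

View pics/w1.png

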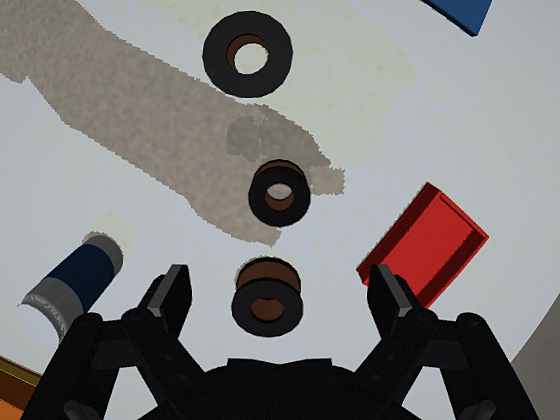

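The wrist picture shows the small spool at (280,196) between the open fingers, with the two larger spools above and below it and the tray to the right. I'll grasp it, then stop short of the stand to measure the spindle.

Run:
```python
from h import *
from cell import *
r.move_linear([.5002,-.3457,.179],velocity=.15)
move_gripper(.03)
s=read_state();print(s['time_s'],s['position'],s['gripper_width'],s['ft_force'])
r.move_linear([.5002,-.3457,.30],velocity=.25)
r.move_pose([.56,-.17,.33],Rz(83.7))
s=read_state();print(s['time_s'],s['position'],s['gripper_width'],s['ft_force'])
c=snap('w2');P=cloud(c,c['d'],True)
m=(np.hypot(P[...,0]-.58,P[...,1]+.067)<.03)&(P[...,2]>.03)&(P[...,2]<.08);q=P[m]
print(len(q),q.mean(0),cv2.minEnclosingCircle(q[:,:2].astype(np.float32)),q[:,2].max())
```

```text
3.3917 [ 0.50034942 -0.34580639  0.17989044] 0.0526315011194702 [-3.92689082  1.8708075  10.47958731]
4.8 [ 0.55977166 -0.17015557  0.32897565] 0.052865282348518665 [-0.78088966 -0.62666699 -1.59005669]
399 [ 0.5793301  -0.06967305  0.06346467] ((0.5796986818313599, -0.06880100071430206), 0.008021536283195019) 0.07167842210083086
```

View pics/w2.png

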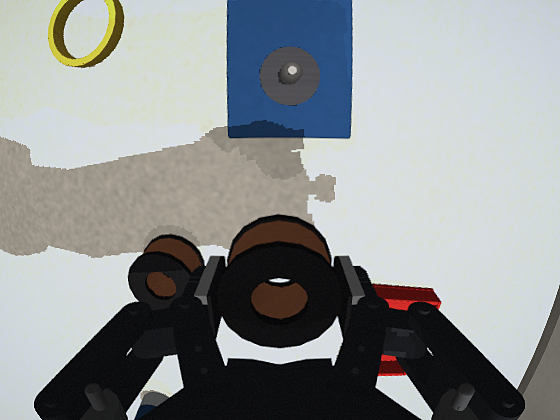

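Spool is held upright at (278,297) and the spindle shows at (291,72). I'll check the held spool's axis from the depth.

Run:
```python
from h import *
c=np.load('pics/w2.npz');P=cloud(c,c['d'],True)
m=np.zeros((420,560),bool);m[235:350,217:337]=1
t=np.array([.5598,-.1702])
for zz in (.170,.175,.18,.185,.19):
    q=P[m&(abs(P[...,2]-zz)<.0025)];print(zz,len(q),(np.mean(q[:,:2],0)-t).round(4) if len(q) else '')
q=P[m&(P[...,2]>.179)&(P[...,2]<.191)&(np.hypot(P[...,0]-t[0],P[...,1]-t[1])<.03)];
# plane
A=np.c_[q[:,:2]-t,np.ones(len(q))];print(np.linalg.lstsq(A,q[:,2],rcond=None)[0])
# bore: inner ellipse at pixel -> plane
p=c['p'][235:350,217:337].astype(int)
cop=((p[...,0]>p[...,2]+20)|(p.sum(2)>450)).astype(np.uint8)
k,l,st,ce=cv2.connectedComponentsWithStats(cop)
for i in range(1,k):
    if st[i,4]>100:
        cn=max(cv2.findContours((l==i).astype(np.uint8),0,2)[0],key=len)[:,0]+[217,235]
        w=plane(c,cn,np.median(q[:,2]),True)[:,:2].astype(np.float32)
        print(st[i],ce[i]+[217,235],np.array(cv2.minEnclosingCircle(w)[0])-t,cv2.minEnclosingCircle(w)[1],cv2.fitEllipse(w))
```

```text
0.17 735 [-0.0003  0.0073]
0.175 740 [-0.0001  0.0071]
0.18 603 [-0.0008  0.0018]
0.185 8381 [0.0003 0.0037]
0.19 68 [-0.0185  0.0013]
[-0.00388714  0.00032887  0.18564293]
[  0   0  19  31 304] [223.74342105 245.17105263] [-0.01599273  0.03371593] 0.0032578937243670225 ((0.5414218902587891, -0.14102759957313538), (0.005612386856228113, 0.01857437938451767), 159.90589904785156)
[  11    0  102   29 1059] [278.55335222 242.67327668] [0.00242636 0.0200228 ] 0.020242592319846153 ((0.5607588887214661, -0.1587565690279007), (0.03858974948525429, 0.04823176935315132), 91.23040008544922)
[106   0  14  31 215] [331.61860465 245.01860465] [0.02215025 0.02314574] 0.0070833442732691765 ((0.5843651294708252, -0.14723701775074005), (0.003376264590770006, 0.015499641187489033), 10.53564739227295)
[  34   47   57   37 1572] [278.58969466 299.80025445] [0.00062618 0.00196875] 0.011966390535235405 ((0.5602397322654724, -0.16844648122787476), (0.018552662804722786, 0.023880915716290474), 80.85919189453125)
[   0   82  120   33 1327] [273.86510927 340.37226827] [-0.00256154 -0.02049453] 0.028917161747813225 ((0.55735844373703, -0.18415193259716034), (0.02593625895678997, 0.05557355284690857), 88.70660400390625)
```

Run:
```python
from h import *
from cell import *
t=[.5793,-.0695]
r.move_linear(t+[.29],velocity=.2)
s=read_state();print(s['time_s'],s['position'],s['ft_force'])
h=r.move_linear(t+[.200],velocity=.08,f_stop=12)
s=read_state();print(h,s['time_s'],s['position'],s['ft_force'])
if not h:
    h=r.move_linear(t+[.188],velocity=.03,f_stop=8)
    s=read_state();print(h,s['time_s'],s['position'],s['ft_force'],s['gripper_width'])
c=snap('w3')
```

```text
5.55 [ 0.57918997 -0.07101967  0.29009037] [ 0.14786577 -0.01177102 -0.70252388]
False 6.825 [ 0.57948537 -0.06953778  0.20050039] [-0.10291695  0.7803981  -0.32453574]
True 7.175 [ 0.57960068 -0.06955515  0.19146879] [1.13552975 0.32792015 3.82663671] 0.052893764523739964
```

View pics/w3.png

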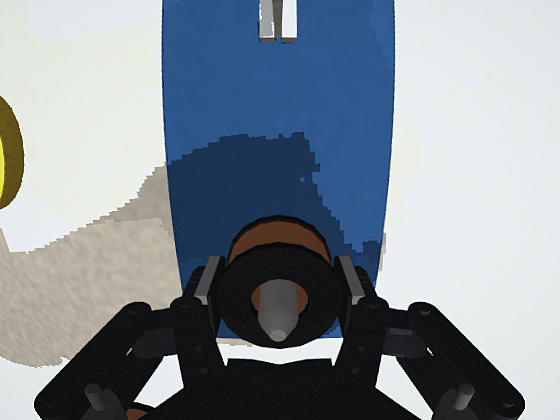

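The spindle shows through the bore at (280,320), and contact came at the expected height. Releasing.

Run:
```python
from h import *
from cell import *
move_gripper(.085)
s=read_state();print(s['time_s'],s['position'],s['gripper_width'])
r.move_linear([.5793,-.0695,.34],velocity=.2)
s=read_state();print(s['time_s'],s['position'])
c=snap('w4');P=cloud(c,c['d'],True)
q=P[(np.hypot(P[...,0]-.58,P[...,1]+.069)<.032)&(P[...,2]>.04)&(P[...,2]<.056)]
print('spool',q.mean(0),np.percentile(q[:,2],[5,95]),cv2.minEnclosingCircle(q[:,:2].astype(np.float32)))
r.move_pose([.466,.23,.33],Rz(92.8))
s=read_state();print(s['time_s'],s['position'])
c=snap('w5')
```

```text
7.65 [ 0.57929531 -0.06960124  0.19134456] 0.08489941026875127
8.5417 [ 0.57896699 -0.06954791  0.33898926]
spool [ 0.58036602 -0.06808714  0.04887629] [0.04682487 0.05028573] ((0.5805909633636475, -0.06934243440628052), 0.02730897255241871)
9.8083 [0.46677294 0.22885446 0.32985637]
```

View pics/w4.png

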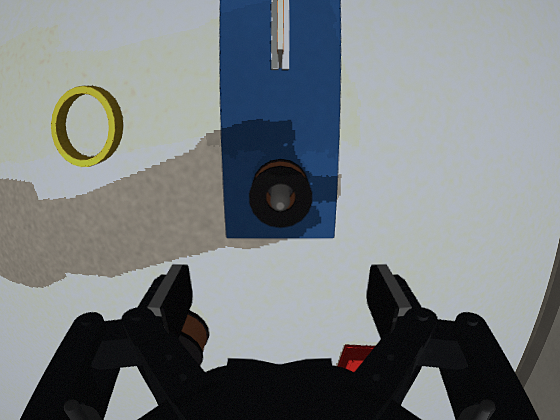

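View pics/w5.png

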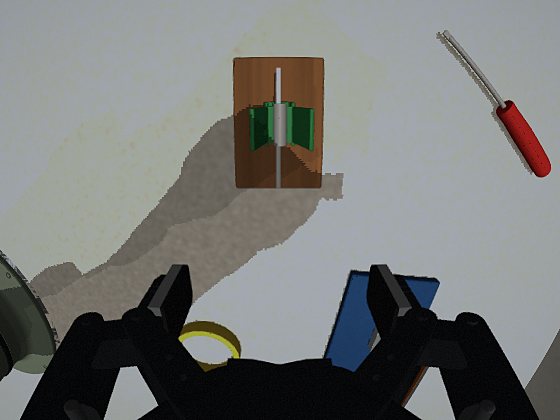

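The spool is seated on the spindle at (280,195), level, with its top at 48 mm. The clip on the rack is at (281,128), with its wings at 250–313. Now measuring clip and card.

Run:
```python
from h import *
c=np.load('pics/w5.npz');P=cloud(c,c['d'],True);hsv=cv2.cvtColor(c['p'],cv2.COLOR_RGB2HSV)
H,S,V=[hsv[...,i].astype(int) for i in range(3)]
g=(abs(H-65)<20)&(S>100)&(np.hypot(P[...,0]-.466,P[...,1]-.293)<.06)
q=P[g];print(len(q),np.percentile(q[:,2],[1,50,99]))
for z0,z1 in((.07,.08),(.08,.09),(.09,.1),(.1,.112)):
    a=q[(q[:,2]>z0)&(q[:,2]<z1)]
    if len(a)>5: print(z0,len(a),cv2.minAreaRect(a[:,:2].astype(np.float32)),a[:,0].min(),a[:,0].max(),a[:,1].min(),a[:,1].max())
# top wing corners by ray plane z=.106
ys,xs=np.nonzero(g);
o=(H>4)&(H<20)&(S>100)&(abs(P[...,2]-.01)<.01)&(np.hypot(P[...,0]-.466,P[...,1]-.293)<.09)
cn=cv2.findContours(o.astype(np.uint8),0,2)[0];cn=np.vstack(cn)[:,0];print('rack',cv2.minAreaRect(plane(c,cn,.01,True)[:,:2].astype(np.float32)))
a=P[(P[...,2]>.05)&(P[...,2]<.066)&~g&(np.hypot(P[...,0]-.466,P[...,1]-.293)<.06)];print('strip',len(a),cv2.minAreaRect(a[:,:2].astype(np.float32)))
w=plane(c,[[250,109],[313,109],[254,151],[313,151]],.106,True);print(w)
for f in('w4','w2'):
    c=np.load(f'pics/{f}.npz');P=cloud(c,c['d'],True)
    a=P[(P[...,2]>.08)&(P[...,2]<.14)&(np.hypot(P[...,0]-.596,P[...,1]-.08)<.07)]
    if len(a)>5: print(f,len(a),cv2.minAreaRect(a[:,:2].astype(np.float32)),a[:,2].max(),a.mean(0))
    hsv=cv2.cvtColor(c['p'],cv2.COLOR_RGB2HSV)
    b=(abs(hsv[...,0].astype(int)-110)<12)&(hsv[...,1]>120)&(abs(P[...,2]-.012)<.012)
    cn=max(cv2.findContours(b.astype(np.uint8),0,2)[0],key=len)[:,0];print(cv2.minAreaRect(plane(c,cn,.012,True)[:,:2].astype(np.float32)))
```

```text
2609 [0.03047166 0.09588737 0.25753768]
0.07 271 ((0.46525809168815613, 0.29301685094833374), (0.022804830223321915, 0.025272833183407784), 2.9654014110565186) 0.45321720406247357 0.4769845624291692 0.2798506956879372 0.30609874661010594
0.08 318 ((0.4657697081565857, 0.2932007610797882), (0.02696286141872406, 0.025077611207962036), 2.768507480621338) 0.45184171348754326 0.4793543723565671 0.28009277502015134 0.3062879859538899
0.09 363 ((0.46609407663345337, 0.293178915977478), (0.032343730330467224, 0.0248564500361681), 2.687290668487549) 0.4493573122282956 0.48194120772195037 0.28014009159425407 0.3063516529644013
0.1 566 ((0.4660864472389221, 0.2930239140987396), (0.03827075660228729, 0.0255455132573843), 2.548182964324951) 0.44677076019609707 0.48561008039553166 0.2794412816722101 0.3065669606791278
rack ((0.46381208300590515, 0.28959009051322937), (0.07943084836006165, 0.11856889724731445), 2.5869204998016357)
strip 322 ((0.46728435158729553, 0.28997910022735596), (0.021583687514066696, 0.08945803344249725), 11.045373916625977)
[[0.44686601 0.30434362 0.106     ]
 [0.48402092 0.30612237 0.106     ]
 [0.45007737 0.27904001 0.106     ]
 [0.48565327 0.28074812 0.106     ]]
w4 393 ((0.5937910079956055, 0.05539003014564514), (0.030520087108016014, 0.0034736748784780502), 83.4792251586914) 0.12814752950488267 [0.59354511 0.05340769 0.12268423]
((0.5867264270782471, -0.007315188646316528), (0.2302704006433487, 0.10920219868421555), 83.67863464355469)
((0.5808401107788086, -0.0597701296210289), (0.1266006976366043, 0.10917610675096512), 83.88552856445312)
```

```bash
python3 - <<'E'
from h import *
from cell import *
R=Rz(92.6)
r.move_linear([.466,.293,.30],ori=R,velocity=.15)
r.move_linear([.466,.293,.249],velocity=.1)
s=read_state();print(s['time_s'],s['position'],s['ft_force'])
move_gripper(0.0)
s=read_state();print(s['time_s'],s['position'],s['gripper_width'],s['ft_force'])
c=snap('w6')
r.move_linear([.466,.293,.34],velocity=.1)
s=read_state();print(s['time_s'],s['position'],s['gripper_width'],s['ft_force'])
c=snap('w7');snap('s7','scene')
E
python3 -c "
import cv2
a=cv2.imread('pics/s7.png')[180:300,350:490];cv2.imwrite('pics/s7c.png',cv2.resize(a,None,fx=5,fy=5,interpolation=2))"
```

```text
11.1333 [0.46614759 0.29297541 0.24932314] [-0.53296935 -0.30118467 -0.16566521]
11.7333 [0.46627616 0.2936037  0.249949  ] 0.020477197591273155 [-1.06615234  0.36888224 10.80178167]
12.8417 [0.4658685  0.29289359 0.33941261] 0.020322398177964506 [-0.48882173  0.43973979 -1.49870821]
```

View pics/w7.png

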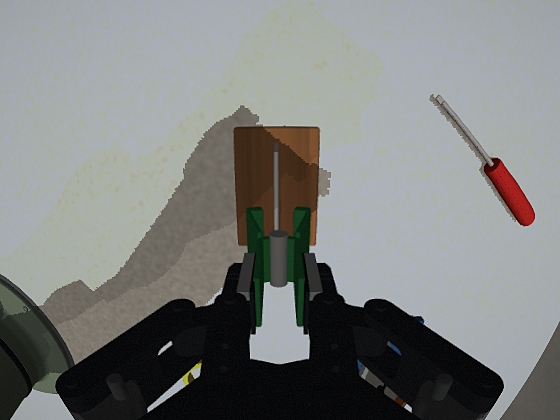

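View pics/s7c.png

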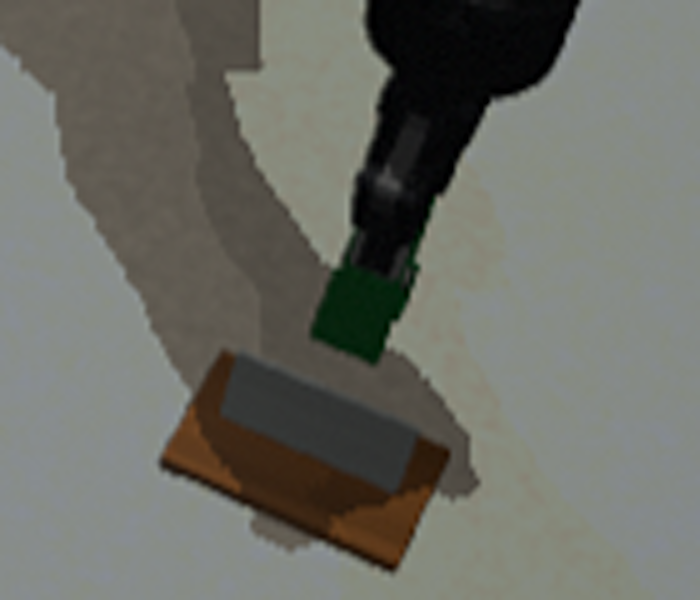

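The clip is held with parallel wings and is off the strip; the pivot sleeve is at wrist (279,258). Measuring it in hand.

Run:
```python
from h import *
c=np.load('pics/w7.npz');P=cloud(c,c['d'],True);T=np.array([.4659,.2929,.3394]);Rt=Rz(92.6)
m=np.zeros((420,560),bool);m[225:290,265:292]=1
L=(P-T)@Rt   # tool coords x fwd, y jaw, z down
q=L[m&(L[...,2]<.22)];print('region',len(q),np.percentile(q,[2,50,98],axis=0).round(4))
hsv=cv2.cvtColor(c['p'],cv2.COLOR_RGB2HSV)
g=(abs(hsv[...,0].astype(int)-65)<20)&(hsv[...,1]>80);g[:200]=0
q=L[g&(L[...,2]<.3)];print('green',len(q),np.percentile(q,[1,50,99],axis=0).round(4))
a=q[(q[:,2]>.19)];print('low',np.percentile(a,[1,99],axis=0).round(4))
# scene
c=np.load('pics/s7.npz');P=cloud(c,c['d']);L=(P-T)@Rt
hsv=cv2.cvtColor(c['p'],cv2.COLOR_RGB2HSV)
g=(abs(hsv[...,0].astype(int)-65)<20)&(hsv[...,1]>80)&(np.linalg.norm(P-(T-[0,0,.17]),axis=2)<.07)
q=L[g];print('scene green',len(q),np.percentile(q,[1,50,99],axis=0).round(4))
```

```text
region 1409 [[-1.470e-02 -6.800e-03  1.790e-01]
 [ 1.400e-03  1.000e-04  1.814e-01]
 [ 1.420e-02  6.900e-03  1.871e-01]]
green 4710 [[-0.013  -0.0581  0.0733]
 [ 0.0107 -0.0016  0.1578]
 [ 0.0199  0.0573  0.2238]]
low [[-0.2842 -0.402   0.1904]
 [ 0.0153  0.0193  0.2722]]
scene green 275 [[-0.0163 -0.0121  0.1285]
 [ 0.0007  0.0166  0.2002]
 [ 0.0143  0.0245  0.2259]]
```

Run:
```python
from h import *
from cell import *
r.move_linear([.466,.293,.41],velocity=.15)
r.move_pose([.585,-.02,.40],Rz(83.7))
s=read_state();print(s['time_s'],s['position'],s['gripper_width'],s['ft_force'])
c=snap('w8');P=cloud(c,c['d'],True)
a=P[(P[...,2]>.09)&(P[...,2]<.14)&(np.hypot(P[...,0]-.596,P[...,1]-.08)<.07)]
print(len(a),cv2.minAreaRect(a[:,:2].astype(np.float32)),np.percentile(a[:,2],[5,50,98]),a.mean(0))
```

```text
14.825 [ 0.58491855 -0.01831914  0.39998682] 0.020433860408088082 [ 0.41468884  0.31184344 -0.71996778]
446 ((0.5962221026420593, 0.08047182857990265), (0.07965080440044403, 0.0038927115965634584), 84.53667449951172) [0.12183102 0.12599438 0.12762092] [0.59645379 0.07858333 0.12548068]
```

View pics/w8.png

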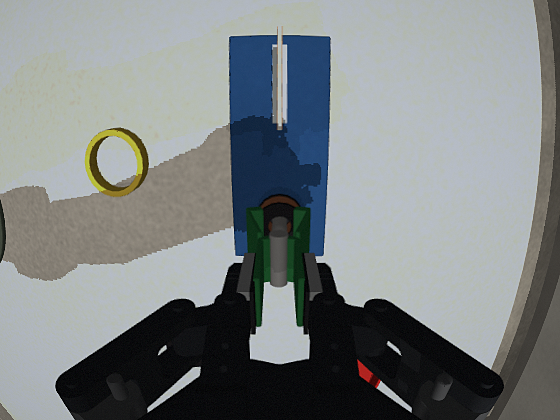

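The card's top edge runs from (279,28) to (280,128), with the clip centred on it. All estimates agree on (.5962,.0805). Lowering.

```bash
python3 - <<'E'
from h import *
from cell import *
R=Rz(83.9)
r.move_linear([.5962,.0805,.40],ori=R,velocity=.12)
r.sleep(.3)
h=r.move_linear([.5962,.0805,.321],velocity=.06,f_stop=5)
r.sleep(.5)
s=read_state();print(h,s['time_s'],s['position'],s['gripper_width'],s['ft_force'],s['torque'])
snap('w9');snap('s9','scene');snap('t9','top')
E
python3 -c "
import cv2
a=cv2.imread('pics/s9.png')[170:290,230:370];cv2.imwrite('pics/s9c.png',cv2.resize(a,None,fx=5,fy=5,interpolation=2))"
```

```text
False 18.1333 [0.59619554 0.08049734 0.3210066 ] 0.020223393849942074 [-0.06602244  0.28688462 -0.42937875] [ 0.06299308 -0.03540276 -0.02214308]
```

View pics/w9.png

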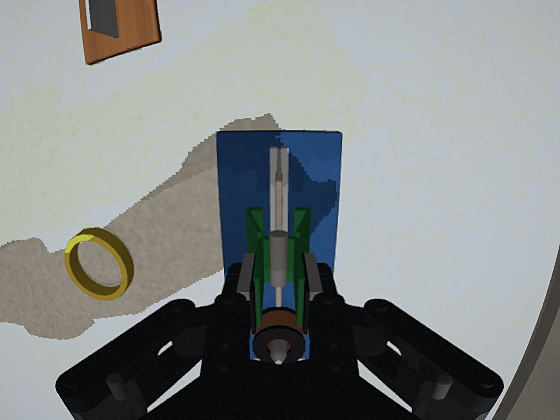

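View pics/s9c.png

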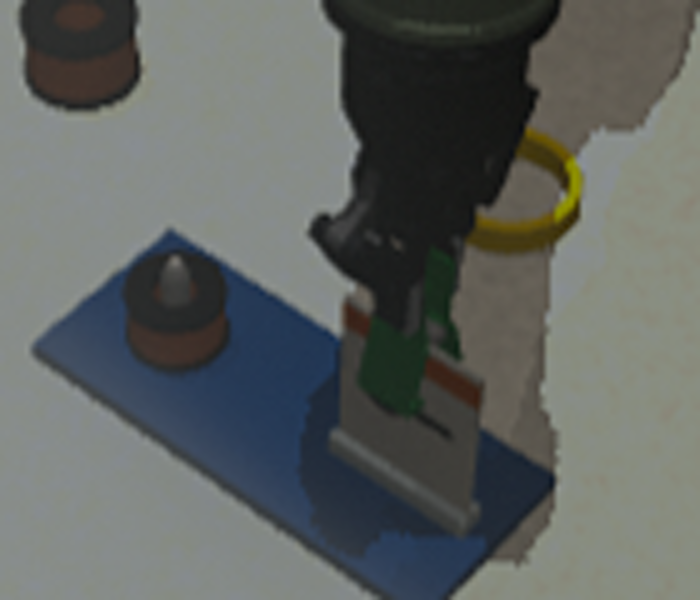

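View pics/s9.png

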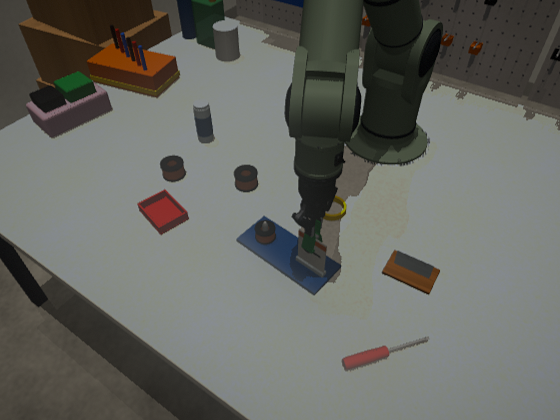

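The wrist picture shows the card running between the two lips, at (247..310, 210), with free space on both sides. The scene crop shows the near lip below the orange head, the far wing behind the card, and the spool down on its base at (177,310). The measured force is about 0, so I'm handing in.

Run:
```python
from cell import *
s=read_state();print(s['time_s'],s['position'],s['gripper_width'],s['ft_force'])
print(r.finish_job())
```

```text
18.2833 [0.5961985 0.0805077 0.3210016] 0.02040616327181199 [ 0.9859305   0.27165269 -0.94512095]
the job is handed in; nothing more can be done
None
```

The job is handed in at 18.3 s: the spool is on the spindle and the arm is holding the clip squeezed open over the card.

- **Spool:** I used the smallest of the three spools and let go of it once it was down on the stand's base. A look afterwards showed it level, with its top at about 48 mm as expected and its axis within about 1 mm of the spindle.
- **Clip:** I took it off its strip by the wings; they looked parallel and the gripper opening was 20 mm. The lips sit on either side of the card, with their centres about 25 mm below the top edge by my estimate. The clip is centred on the middle of the edge to about 1–2 mm.
- **Contact:** the wrist picture shows free space on both sides of the card. The wrist force stayed within about 1 N of zero while lowering and holding the clip.
- **Bystanders:** the arm never went near the tape roll, tray, screwdriver or can, and the last pictures show none of them disturbed.

No check failed. The top and scene cameras disagreed by 5–10 mm on some x positions, so I relied on wrist camera views, which agreed with each other to about 1 mm. The height of the pivot in the hand is uncertain by a few millimetres, since the depth readings varied.

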